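Close the washer's junction box with its cover and snap cap

ROBOT

A 6-joint arm with a two-finger parallel gripper is mounted at the origin on the work surface. World frame = base frame: x ahead of the robot, y to its left, z up, the work surface at z = 0. Lengths are in m, angles in rad, forces in N, time in s.
With the tool pointing down it reaches from about 0.35 to 0.975 m from the base axis. Payload 4.9 kg.
Tool frame: the origin (TCP) lies midway between the tips of the shut fingers; the grasp point (between the pads) lies 19 mm behind it; z points along the fingers, y is the line along which they close (so a half turn about z gives the same grasp; the last joint's range is limited). The gripper opens to 85 mm and grips with 20 to 120 N. Pads are 22 mm wide; open, the fingers measure 114 mm over their backs; the gripper's body (76 mm by 85 mm) begins 54 mm behind the grasp point. The pads swing forward as they close: fully open they stand 13 mm farther back than shut.
Start: joints at [-1.46, 0.053, 1.613, -0, 1.476, -0.119], TCP at [0.142, -0.609, 0.231] pointing down, gripper open.
Joint ranges: [-3.01, 3.01], [-1.01, 2.22], [0.06, 2.58], [-1.02, 4.17], [0.09, 2.62], [-3.14, 3.14]. Speed limits (rad/s): [2.57, 2.57, 3.14, 3.14, 3.14, 3.14].

INTERFACE

Orientations are given as a rotation vector (axis times angle).
In Python, from station import ctrl gives the robot as it stands.
- The arm moves only by the tool step_arm, never from a script. Its argument "targets" is a list of rows, each an object with "travel": the shift along the world's x, y, z as a fraction of full scale, a list of three; "angular": the turn, a rotation vector about the world's x, y, z as a fraction of full scale, a list of three; "gripper": the opening, from 0 (shut) to 1 (fully open). In form: [{"travel": [x, y, z], "angular": [rx, ry, rz], "gripper": gripper}, ...]. A call has 1 to 10 rows; each row is the pose to reach, as a shift and turn from the pose commanded when the call began; what a row does not reach only later rows make up. Full scale, the value 1, is 0.6 m for a shift and pi/4 rad for a turn. A row lasts 1/10 s, in which the tool goes at most 50 mm and 8.59 degrees, less where a joint would pass 70% of its speed; a pose out of reach is approached as far as the arm can. A call with a number of a shift or a turn outside -1 to 1 is refused whole. A call with a gripper value outside its range is refused whole. The fingers move at their own pace and stop on an object; "squeeze" is the grip in N (left out, the last holds). Time passes only in rows, so rows that repeat a pose let the fingers close. It gives the time, the measured TCP pose, the force, the opening and the grip force at its end, in the units of the state.
- ctrl.get_obs(): the state, without advancing time (a new reading comes with each control period).
- ctrl.get_image(name): name is "side" or "top" or "wrist"; returns a dict with "img" (480x640x3 uint8, red, green, blue), "fx", "fy", "cx", "cy" (pixels), "rvec" (rotation vector, rad) and "tvec" (3), from world to camera coordinates, as OpenCV has them. Camera axes: x right, y down, z forward; pixel columns grow to the right and rows downward; lengths in m; the calibration is good to about 2 mm. A picture is of the moment at which its call begins. There is no depth.
- ctrl.finish_job(): hands the job in; it is judged then, once.
The state is a dict: "t": time; "q": joint angles; "dq": joint speeds; "effort": joint torques, N m; "tool_pos": TCP position; "tool_rot": TCP orientation; "contact_force": force on the tool from outside, world axes, zero at the start; "wrist_torque": the same for the moment, N m; "opening": finger opening in m; "grip_force": force on a finger pad.
Only numpy, scipy, OpenCV 4.12 (cv2) and the standard library are available. Lean on these libraries where they do the work, as an engineer would, in place of code of your own. Each camera call takes 0.05 s, during which the arm holds its last target. There are 200 camera calls.

TASK

Close up the washing machine's grey junction box: seat the loose blue-grey cover plate flat on the box over its two pins and the stud, then push the peach snap cap onto the stud until it clicks and sits down on the cover. Keep pressing after the click, firmly: the program finishes while still holding the cap pressed down, not letting go. Leave the detergent bottle, the dosing cup and the jar where they stand.

Things in the scene. Friction and masses are not known exactly. Their poses are not given: they have to be found in the camera images.
- housing: Grey open-topped junction box fixed to the worktop, lying on its back, 150 (x) x 110 (y) x 50 (z) mm; its place and yaw vary. Origin: centre of its underside; z up. The cover rests on its rim, 50 mm above the origin. Two 8 mm pins with tapered tips stand at x = 0, y = -42 and +42 mm, 10 mm above the rim. Two black cable glands stick out 14 mm on the +y side, top 39 mm up.
- stud_top (a point): Top of the dark stud in the middle of the box (x = y = 0), 74 mm above the housing's origin. The stud is 18 mm in diameter with a tapered top; four sprung steel balls in it bulge to 25 mm across, their middles 10 mm below this point.
- seat (a point): On the stud's axis, 56 mm above the housing's origin: top of the seated cover. The cap's origin lies here when fully home. On the way the lip meets the balls with the cap's origin 12 mm above this point; the push rises to some 10 to 13 N, falls to nothing 4 to 5 mm lower (the click: the balls then pull the cap down), and the cap stops hard on the cover.
- cover: Loose blue-grey plate 150 (x) x 110 (y) x 6 (z) mm, about 0.15 kg, starting flat on the worktop, rib up. Origin: centre of its underside; z up. Holes: 30 mm diameter in the middle for the stud, 12 mm at x = 0, y = -42 and +42 mm for the pins. Fits also turned by 180 degrees. Seated, its origin is 50 mm above the housing's and its x axis lies along the housing's.
- rib (a point): Middle of the upright grip rib on the cover, 54 mm along the cover's x axis from its centre and 16 mm above its underside. The rib is 32 mm long along x, 12 mm thick along y and rises 20 mm above the plate (to 26 mm above the underside): pinch it across its thickness, fingers closing along the cover's y.
- cap: Loose peach snap cap, about 40 g, starting upright on the worktop. Origin: centre of its underside; z up, round about z. A skirt of 44 mm diameter, 24 mm high, carries the knob. Underneath, a 21 mm hole through a 3 mm lip widens to a 30 mm bore, 20 mm deep in all.
- knob (a point): Middle of the cap's knob (24 mm diameter, from 24 to 46 mm above the cap's origin; this point is 35 mm above it). Grip it across, fingertips just above the skirt.
- detergent: Bystander: blue detergent bottle, 68 mm diameter, 150 mm tall, upright and loose. Origin: centre of its underside.
- dosing_cup: Bystander: white open dosing cup, 64 mm diameter, 55 mm tall, upright and loose. Origin: centre of its underside.
- tabs_jar: Bystander: amber jar with a metal lid, 72 mm diameter, 90 mm tall, upright and loose. Origin: centre of its underside.
Not all that is in view belongs to the job. Of the things like the cap, leave any that is purple or yellow; of the rest the smaller one is meant.

How it is judged:
On the way, in this order (a step that is already met when the one before it is completed fails the run):
1. the cover lies flat on the box's rim, over its pins, with the cap not yet on (horizontal distance between cover and housing below 0.005 m and z of cover in the frame of housing between 0.047 and 0.0525 m and angle between the z axis of cover and the z axis of housing, either way round below 0.035 rad and angle between the y axis of cover and the y axis of housing, either way round below 0.12 rad and distance between cap and seat above 0.03 m), for 0.2 s.
2. the cap has clicked and is fully home on the stud (horizontal distance between cover and housing below 0.005 m and z of cover in the frame of housing between 0.047 and 0.0525 m and angle between the z axis of cover and the z axis of housing, either way round below 0.035 rad and angle between the y axis of cover and the y axis of housing, either way round below 0.12 rad and horizontal distance between cap and seat below 0.004 m and z of cap in the frame of seat between -0.003 and 0.002 m and angle between cap's own z axis and vertical below 0.08 rad), for 0.1 s.
At the end, for the whole second after the job is handed in: Cover on the rim over its pins (5 mm of centre, 2.5 mm of height, 2 degrees of flat); cap clicked home (4 mm of the stud axis, under 2 mm above the cover, within 0.08 rad of upright); through the last second the gripper bears on the cap and presses it on the cover with over 4 N (all of step 2 and contact force between cap and cover above 4 N and contact force between the fingers and cap above 3 N and linear speed of cap below 0.02 m/s); the arm keeps its last pose, push and grip.
It fails at once if the detergent is pushed away (more than 30 mm) or tipped (distance of detergent from where it was at the start of the episode above 0.03 m or angle between detergent's own z axis and vertical above 0.4 rad).
It fails at once if the dosing cup is pushed away (more than 30 mm) or tipped (distance of dosing_cup from where it was at the start of the episode above 0.03 m or angle between dosing_cup's own z axis and vertical above 0.4 rad).
It fails at once if the tabs jar is pushed away (more than 30 mm) or tipped (distance of tabs_jar from where it was at the start of the episode above 0.03 m or angle between tabs_jar's own z axis and vertical above 0.4 rad).
It also fails if it takes over 61 s, if anything falls off the work surface, if the arm or the gripper's body presses on something with over 40 N, if the wrist force passes 120 N, or if a joint passes its speed limit or range.

## Working session

There is one attempt and no reset: what is moved stays moved. The work goes in short steps, Python scripts to look and compute and a tool call to move; the robot and the scene stay as the last step left them, time stands still between calls to the robot, and variables do not carry over. Pictures are saved under pics/ and viewed, at most 10 in all, crops included, and the job is handed in when it is done.

Besides the shell and the picture viewer there is one more tool, called after "Request:" as name(argument=value, ...) on one line, values as JSON. step_arm: Moves the arm, as the interface text tells. Its arguments: {"type":"object","properties":{"targets":{"type":"array"},"squeeze":{"type":"number"}},"required":["targets"]}

```bash
mkdir -p pics
cat > h.py <<'E'
import numpy as np, cv2
from station import ctrl
def grab(n,f):
    d=ctrl.get_image(n); cv2.imwrite(f'pics/{f}.png',d['img'][:,:,::-1])
    np.savez(f'pics/{f}.npz',**d); return d
def load(f): return dict(np.load(f'pics/{f}.npz'))
def K(d): return np.array([[d['fx'],0,d['cx']],[0,d['fy'],d['cy']],[0,0,1.]])
def ray(d,uv,z):
    R=cv2.Rodrigues(np.array(d['rvec'],float))[0]; t=np.array(d['tvec'],float).ravel()
    c=-R.T@t; v=R.T@np.linalg.inv(K(d))@np.array([uv[0],uv[1],1.])
    return c+v*(z-c[2])/v[2]
def proj(d,p):
    return cv2.projectPoints(np.array(p,float).reshape(-1,3),np.array(d['rvec'],float),np.array(d['tvec'],float),K(d),None)[0].reshape(-1,2)
E
python3 - <<'E'
from h import *
a=grab('top','top0');b=grab('side','side0')
for d in(a,b):
    R=cv2.Rodrigues(np.array(d['rvec'],float))[0];print(-R.T@np.array(d['tvec']).ravel(),R[2],d['fx'])
o=ctrl.get_obs();print(o)
E
```

```text
[0.51563043 0.04133829 1.1709651 ] [ 0.06171127 -0.00785495 -0.99806313] 587.8472588247345
[ 0.49067441 -0.70448928  0.77472025] [ 0.09658577  0.7402224  -0.6653886 ] 591.279430742339
{'t': 0.1, 'q': array([-1.46000834e+00,  5.32906637e-02,  1.61418696e+00, -3.47165957e-06,
        1.47601450e+00, -1.18950869e-01]), 'dq': array([ 0.00098233, -0.0022207 , -0.00376264, -0.00090196,  0.00027653,
       -0.00187759]), 'effort': array([ 4.81812572e-05, -3.94905567e+01, -3.71363282e+01, -1.72828254e-04,
        3.92266302e-03,  1.04155635e-05]), 'tool_pos': array([ 0.14229174, -0.60799069,  0.23016799]), 'tool_rot': array([-3.11900178e+00, -3.59862664e-01, -6.74539512e-06]), 'contact_force': array([ 0.27449793,  0.50298492, -0.15723379]), 'wrist_torque': array([2.90397398e-02, 6.71870120e-06, 2.59880069e-03]), 'grip_force': 0.0, 'opening': 0.08508447409858821}
```

View pics/top0.png

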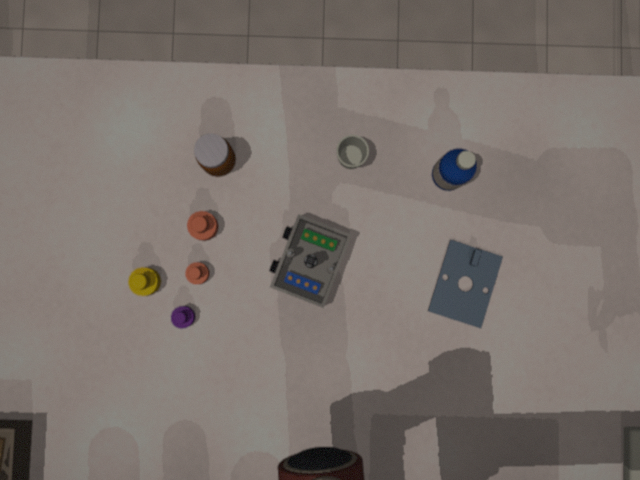

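View pics/side0.png

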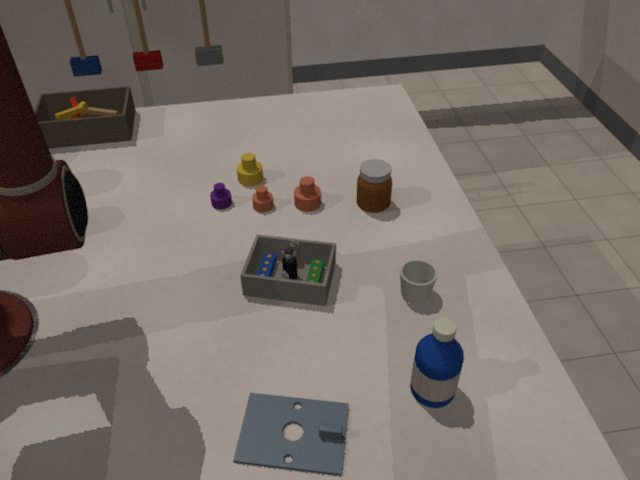

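Top view: the cover is at (465,283) with its rib at (476,257), and the box is at (311,260) with glands on its left. There are four cap-like things: large peach (202,225), small peach (197,272), yellow (144,281) and purple (182,317). The small peach one at (197,272) fits, because purple and yellow are excluded and it is the smaller of the rest. I'll confirm that in a crop and measure.

```bash
cat > m.py <<'E'
from h import *
a=load('top0');b=load('side0')
im=a['img'];hsv=cv2.cvtColor(im,cv2.COLOR_RGB2HSV)
for nm,p in(('cov',(450,300)),('box rim',(303,219)),('peach',(197,272)),('peachL',(202,225)),('table',(400,300))):print(nm,im[p[1],p[0]],hsv[p[1],p[0]])
crops=[im[200:340,120:360],im[225:340,410:525]]
c=cv2.resize(crops[0],None,fx=3.3,fy=3.3,interpolation=cv2.INTER_CUBIC);cv2.imwrite('pics/crop.png',c[:,:,::-1])
# cover
m=((hsv[...,0]>95)&(hsv[...,0]<115)&(hsv[...,1]>60)).astype('u1');m[:225]=0;m[335:]=0;m[:,:415]=0
cs,h=cv2.findContours(m,cv2.RETR_CCOMP,cv2.CHAIN_APPROX_NONE)
for i,q in enumerate(cs):
    A=cv2.contourArea(q)
    if A>8:
        M=cv2.moments(q);uv=(M['m10']/M['m00'],M['m01']/M['m00']);print('cover c',h[0][i][3],A,uv,ray(a,uv,.006)); 
        if A>1000:print(cv2.minAreaRect(q))
# peach, both views
for d,n in((a,'top'),(b,'side')):
    H=cv2.cvtColor(d['img'],cv2.COLOR_RGB2HSV)
    m=(((H[...,0]<10)|(H[...,0]>175))&(H[...,1]>110)&(H[...,2]>110)).astype('u1')
    nn,l,s,ce=cv2.connectedComponentsWithStats(m)
    for i in range(1,nn):
        if s[i][4]>60:print(n,s[i],ce[i],ray(d,ce[i],.02))
E
python3 m.py
```

```text
cov [67 76 84] [104  52  84]
box rim [72 69 65] [17 25 72]
peach [143  82  61] [  8 146 143]
peachL [140  79  58] [  8 149 140]
table [140 128 122] [ 10  33 140]
top [187 211  29  29 493] [199.30020284 225.72819473] [0.61787918 0.26870094 0.02      ]
top [186 263  21  21 279] [194.60573477 273.59856631] [0.52387812 0.27399489 0.02      ]
side [300 177  14   8  97] [306.45360825 180.57731959] [0.6222588  0.32016235 0.02      ]
side [294 185  18  15 103] [299.88349515 193.9223301 ] [0.60186164 0.27594976 0.02      ]
side [253 186  14  18 116] [258.76724138 193.79310345] [0.5168025  0.29161095 0.02      ]
```

View pics/crop.png

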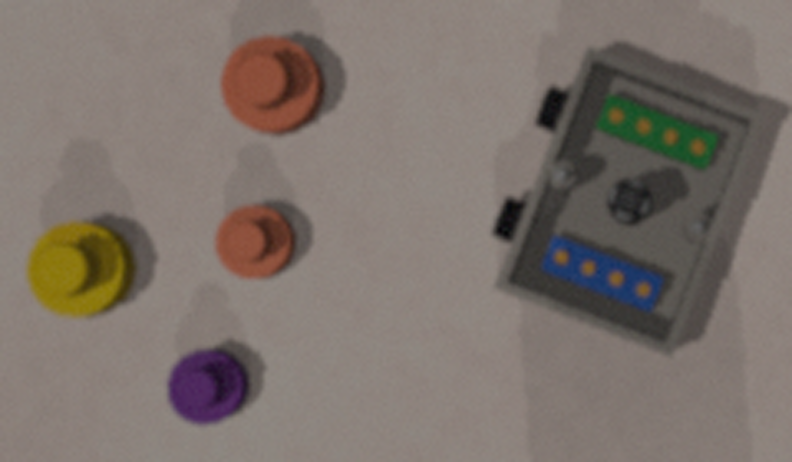

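The crop confirms it: small peach cap at crop (255,241), which is image pixel (197,273). It is clearly smaller than the large peach one. The box pins are at crop (565,173) and (697,225), and the stud is at (631,200).

```bash
cat > m2.py <<'E'
from h import *
a=load('top0');b=load('side0')
im=a['img'];hsv=cv2.cvtColor(im,cv2.COLOR_RGB2HSV)
m=((hsv[...,0]>90)&(hsv[...,0]<118)&(hsv[...,1]>32)).astype('u1');m[:230]=0;m[335:]=0;m[:,:415]=0;m[:,520:]=0
cs,h=cv2.findContours(m,cv2.RETR_CCOMP,cv2.CHAIN_APPROX_NONE)
for i,q in enumerate(cs):
    A=cv2.contourArea(q)
    if A>8:
        M=cv2.moments(q);uv=(M['m10']/M['m00'],M['m01']/M['m00']);print('cover c',h[0][i][3],A,uv,ray(a,uv,.006))
        if A>1000:
            bx=cv2.boxPoints(cv2.minAreaRect(q));P=np.array([ray(a,p,.006) for p in bx]);print(bx,P.mean(0));e=np.diff(P,axis=0);print(np.linalg.norm(e,axis=1),np.arctan2(e[:,1],e[:,0]))
f=lambda x,y:(120+x/3.3,200+y/3.3)
p1,p2,s=ray(a,f(565,173),.06),ray(a,f(697,225),.06),ray(a,f(631,201),.072)
print('pins',p1,p2,np.linalg.norm(p1-p2),(p1+p2)/2,'stud',s,'yaw',np.arctan2(*(p1-p2)[1::-1])-np.pi/2)
H=cv2.cvtColor(im,cv2.COLOR_RGB2HSV)
k=((H[...,0]<11)&(H[...,1]>90)).astype('u1');n,l,st,ce=cv2.connectedComponentsWithStats(k)
i=l[272,197];print('cap',st[i],ce[i],ray(a,(st[i][0]+st[i][2]/2-.5,st[i][1]+st[i][3]/2-.5),.016))
S=b['img'];print('proj side',proj(b,[p1,p2,s]))
cv2.imwrite('pics/c2.png',np.vstack([cv2.resize(S[180:310,230:350],(555,600)),])[:,:,::-1])
E
python3 m2.py
```

```text
cover c -1 3861.0 (465.04234654234654, 283.4071484071484) [ 0.51988567 -0.25879982  0.006     ]
[[428.0854  310.47778]
 [450.2177  239.93106]
 [502.1281  256.21667]
 [479.9958  326.7634 ]] [ 0.52028659 -0.25898562  0.006     ]
[0.14703459 0.10801879 0.14692179] [-0.28780663 -1.84697786  2.84811969]
cover c 0 54.0 (485.0, 289.9259259259259) [ 0.50812311 -0.29859995  0.006     ]
cover c 0 237.5 (464.79017543859646, 283.3494736842105) [ 0.5199855 -0.2582974  0.006    ]
cover c 0 54.5 (444.79204892966357, 276.74923547400607) [ 0.53191549 -0.21838589  0.006     ]
pins [0.56878113 0.08530402 0.06      ] [0.54117952 0.00885641 0.06      ] 0.08127783896297518 [0.55498033 0.04708022 0.06      ] stud [0.55341549 0.04696617 0.072     ] yaw -0.3464871428225882
cap [186 262  23  22 412] [196.85679612 272.82524272] [0.52618882 0.27021361 0.016     ]
proj side [[295.48120201 241.65575288]
 [285.32955283 273.11316298]
 [289.37578014 252.0909594 ]]
```

View pics/c2.png

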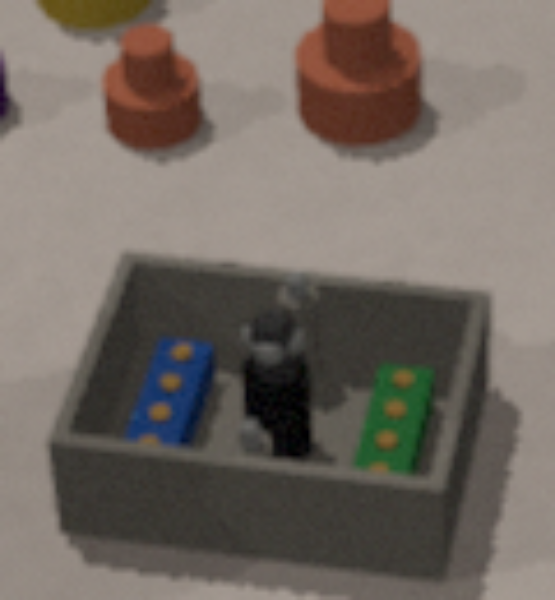

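Request:
step_arm(targets=[{"travel": [0.63, 0.567, 0.117], "angular": [0, 0, -0.66], "gripper": 1}, {"travel": [0.63, 0.567, 0.117], "angular": [0, 0, -0.66], "gripper": 1}, {"travel": [0.63, 0.567, 0.117], "angular": [0, 0, -0.66], "gripper": 1}, {"travel": [0.63, 0.567, 0.117], "angular": [0, 0, -0.66], "gripper": 1}, {"travel": [0.63, 0.567, 0.117], "angular": [0, 0, -0.66], "gripper": 1}, {"travel": [0.63, 0.567, 0.117], "angular": [0, 0, -0.66], "gripper": 1}, {"travel": [0.63, 0.567, 0.117], "angular": [0, 0, -0.66], "gripper": 1}, {"travel": [0.63, 0.567, 0.117], "angular": [0, 0, -0.66], "gripper": 1}, {"travel": [0.63, 0.567, 0.117], "angular": [0, 0, -0.66], "gripper": 1}, {"travel": [0.63, 0.567, 0.117], "angular": [0, 0, -0.66], "gripper": 1}])

```text
t: 1.1
tool_pos: [0.5097, -0.2771, 0.2992]
tool_rot: [-3.109, 0.452, 0.001]
contact_force: [0.4, -0.8, -0.0]
opening: 0.0857
grip_force: 0.0
```

Request:
step_arm(targets=[{"travel": [0.03, 0.52, 0], "angular": [0, 0, 0], "gripper": 1}, {"travel": [0.03, 0.52, 0], "angular": [0, 0, 0], "gripper": 1}, {"travel": [0.03, 0.52, 0], "angular": [0, 0, 0], "gripper": 1}, {"travel": [0.03, 0.52, 0], "angular": [0, 0, 0], "gripper": 1}, {"travel": [0.03, 0.52, 0], "angular": [0, 0, 0], "gripper": 1}, {"travel": [0.03, 0.52, 0], "angular": [0, 0, 0], "gripper": 1}, {"travel": [0.03, 0.52, 0], "angular": [0, 0, 0], "gripper": 1}, {"travel": [0.03, 0.52, 0], "angular": [0, 0, 0], "gripper": 1}, {"travel": [0.03, 0.52, 0], "angular": [0, 0, 0], "gripper": 1}])

```text
t: 2.0
tool_pos: [0.5266, 0.0324, 0.2989]
tool_rot: [3.108, -0.452, -0.001]
contact_force: [-0.1, -0.3, 0.4]
opening: 0.0857
grip_force: 0.0
```

Run:
```python
from h import *
d=grab('wrist','w0');print(ctrl.get_obs()['tool_pos'],ctrl.get_obs()['tool_rot'])
print(proj(d,[[.5688,.0853,.06],[.5412,.0089,.06],[.5534,.047,.074],[.526,.27,.0]]))
```

```text
[0.52664118 0.03184316 0.29900845] [ 3.10798868e+00 -4.53820075e-01 -7.39480857e-04]
[[265.82776974 185.56265498]
 [339.2355187  189.88688149]
 [302.39523553 190.81080313]
 [153.86567389 250.02700092]]
```

View pics/w0.png

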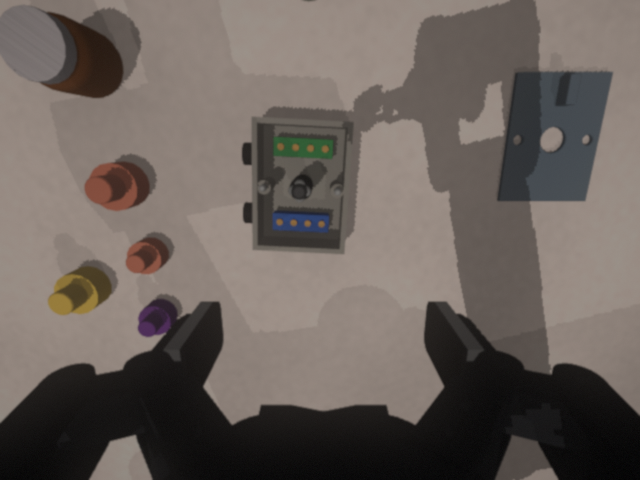

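Run:
```python
from h import *
d=load('w0');im=d['img'][110:260,240:370]
cv2.imwrite('pics/wc.png',cv2.convertScaleAbs(cv2.resize(im,None,fx=4,fy=4,interpolation=cv2.INTER_CUBIC),alpha=1.6)[:,:,::-1])
im=d['img'];hsv=cv2.cvtColor(im,cv2.COLOR_RGB2HSV)
m=((hsv[...,0]>90)&(hsv[...,0]<118)&(hsv[...,1]>32)).astype('u1');m[:,:490]=0
cs,h=cv2.findContours(m,cv2.RETR_CCOMP,cv2.CHAIN_APPROX_NONE)
for i,q in enumerate(cs):
    A=cv2.contourArea(q)
    if A>15:
        M=cv2.moments(q);uv=(M['m10']/M['m00'],M['m01']/M['m00']);print('cover c',h[0][i][3],A,uv,ray(d,uv,.006))
```

```text
cover c -1 4596.0 (561.9841891499855, 142.79739628662603) [ 0.51154013 -0.26717876  0.006     ]
cover c 186 16.0 (540.90625, 193.60416666666666) [ 0.45636189 -0.2356587   0.006     ]
cover c 186 15.5 (570.3440860215053, 191.02150537634407) [ 0.44906509 -0.27179022  0.006     ]
cover c 186 22.5 (557.0592592592592, 189.2296296296296) [ 0.4561398  -0.25587116  0.006     ]
cover c 186 17.0 (549.2254901960783, 190.11764705882354) [ 0.4578234 -0.2462499  0.006    ]
cover c 186 20.5 (566.2276422764228, 188.67479674796746) [ 0.45355329 -0.26705852  0.006     ]
cover c 186 15.5 (579.1505376344086, 105.34408602150538) [ 0.54890577 -0.29068415  0.006     ]
cover c 186 29.5 (583.0338983050848, 100.16384180790959) [ 0.55339989 -0.2955349   0.006     ]
cover c 186 27.0 (581.1481481481482, 93.84567901234567) [ 0.56103903 -0.29394937  0.006     ]
cover c 186 43.0 (575.7441860465116, 88.21705426356588) [ 0.56901767 -0.28837824  0.006     ]
cover c 186 20.0 (547.8583333333333, 87.8) [ 0.57871821 -0.25719126  0.006     ]
cover c 186 21.5 (550.5891472868217, 84.5891472868217) [ 0.58129116 -0.2606052   0.006     ]
```

View pics/wc.png

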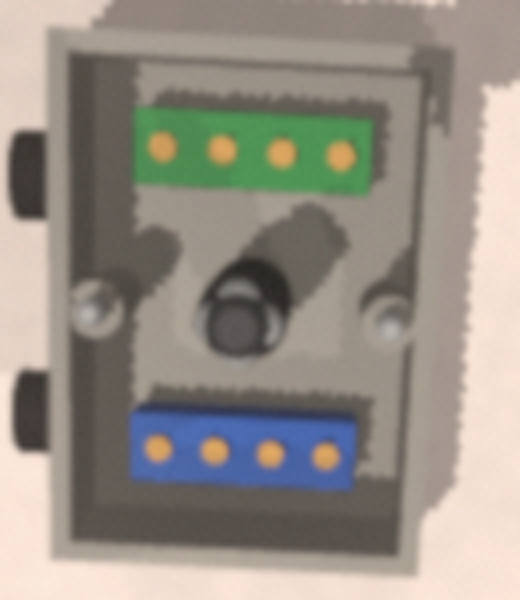

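The zoomed wrist view shows the rim corners at crop (48,28), (453,45), (416,573) and (52,556), the pin tips at (95,307) and (390,323), and the stud top at (236,326).

Run:
```python
from h import *
d=load('w0')
f=lambda x,y:(240+x/4-.375,110+y/4-.375)
C=np.array([ray(d,f(*p),.05) for p in((48,28),(453,45),(416,573),(52,556))])
print(C,C.mean(0),[np.linalg.norm(C[i]-C[i-1]) for i in range(4)])
x=C[0]+C[1]-C[2]-C[3];y=C[0]+C[3]-C[1]-C[2];print('yaw',np.arctan2(x[1],x[0]),np.arctan2(y[1],y[0])-np.pi/2)
P=[ray(d,f(*p),.06) for p in((95,307),(390,323))];print(P,(P[0]+P[1])/2,np.linalg.norm(P[0]-P[1]),np.arctan2(*(P[0]-P[1])[1::-1])-np.pi/2,ray(d,f(236,326),.074))
print('cover',ray(d,(552,139),.006),ray(d,(517,140),.006),ray(d,(587,140),.006))
```

```text
[[ 0.64181477  0.07764169  0.05      ]
 [ 0.60684198 -0.02532004  0.05      ]
 [ 0.46584527  0.024198    0.05      ]
 [ 0.50188798  0.12698865  0.05      ]] [0.5540975  0.05087708 0.05      ] [np.float64(0.1483732802818187), np.float64(0.10873920400678096), np.float64(0.14943931433624294), np.float64(0.10892655578340829)]
yaw -0.3383918264700641 -0.3323478748067128
[array([0.56872732, 0.08819069, 0.06      ]), array([0.54134568, 0.01128917, 0.06      ])] [0.5550365  0.04973993 0.06      ] 0.08163086606091587 -0.3420642266393066 [0.55422494 0.05096201 0.074     ]
cover [ 0.51947533 -0.2559656   0.006     ] [ 0.53038451 -0.21504212  0.006     ] [ 0.50621021 -0.29665727  0.006     ]
```

Request:
step_arm(targets=[{"travel": [0.075, -0.508, -0.333], "angular": [0, 0, 0], "gripper": 0.6}, {"travel": [0.075, -0.508, -0.333], "angular": [0, 0, 0], "gripper": 0.6}, {"travel": [0.075, -0.508, -0.333], "angular": [0, 0, 0], "gripper": 0.6}, {"travel": [0.075, -0.508, -0.333], "angular": [0, 0, 0], "gripper": 0.6}, {"travel": [0.075, -0.508, -0.333], "angular": [0, 0, 0], "gripper": 0.6}, {"travel": [0.075, -0.508, -0.333], "angular": [0, 0, 0], "gripper": 0.6}, {"travel": [0.075, -0.508, -0.333], "angular": [0, 0, 0], "gripper": 0.6}, {"travel": [0.075, -0.508, -0.333], "angular": [0, 0, 0], "gripper": 0.6}, {"travel": [0.075, -0.508, -0.333], "angular": [0, 0, 0], "gripper": 0.6}, {"travel": [0.075, -0.508, -0.333], "angular": [0, 0, 0], "gripper": 0.6}])

```text
t: 3.05
tool_pos: [0.5715, -0.2722, 0.1001]
tool_rot: [-3.108, 0.454, -0.0]
contact_force: [-0.2, 0.4, -0.0]
opening: 0.0513
grip_force: 0.0
```

Run:
```python
from h import *
d=grab('wrist','w1');o=ctrl.get_obs();print(o['tool_pos'],o['tool_rot'],o['opening'])
im=d['img'];hsv=cv2.cvtColor(im,cv2.COLOR_RGB2HSV)
print(proj(d,[[.5715,-.2727,.026],[.5197,-.2573,.006],list(o['tool_pos'])]))
```

```text
[ 0.57199358 -0.2716107   0.1008178 ] [ 3.10873188e+00 -4.51975248e-01  2.34848522e-03] 0.05168647759491068
[[323.40324727 253.922379  ]
 [323.41179894 312.97029272]
 [320.79871532 304.76440575]]
```

View pics/w1.png

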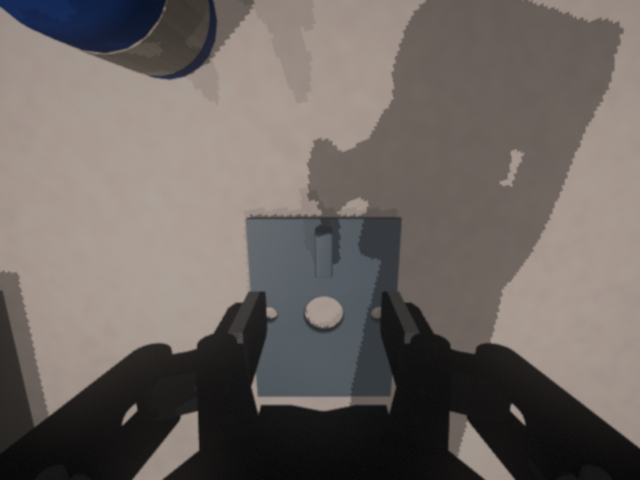

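The wrist view shows the rib top at about (323,250) and the centre hole at (323,312), matching the predictions and centred between the fingers. I'll descend and grip.

Request:
step_arm(targets=[{"travel": [0, 0, -0.07], "angular": [0, 0, 0], "gripper": 0.6}, {"travel": [0, 0, -0.12], "angular": [0, 0, 0], "gripper": 0.6}, {"travel": [0, 0, -0.151], "angular": [0, 0, 0], "gripper": 0.6}, {"travel": [0, 0, -0.151], "angular": [0, 0, 0], "gripper": 0.6}, {"travel": [0, 0, -0.151], "angular": [0, 0, 0], "gripper": 0}, {"travel": [0, 0, -0.151], "angular": [0, 0, 0], "gripper": 0}, {"travel": [0, 0, -0.151], "angular": [0, 0, 0], "gripper": 0}, {"travel": [0, 0, -0.151], "angular": [0, 0, 0], "gripper": 0}, {"travel": [0, 0, -0.151], "angular": [0, 0, 0], "gripper": 0}, {"travel": [0, 0, -0.151], "angular": [0, 0, 0], "gripper": 0}], squeeze=80)

```text
t: 4.1
tool_pos: [0.5734, -0.2724, 0.0119]
tool_rot: [3.108, -0.451, 0.006]
contact_force: [-0.8, 3.1, 6.9]
opening: 0.0095
grip_force: 81.0
```

Request:
step_arm(targets=[{"travel": [0, 0, 0.06], "angular": [0, 0, 0], "gripper": 0}, {"travel": [0, 0, 0.12], "angular": [0, 0, 0], "gripper": 0}, {"travel": [0, 0, 0.18], "angular": [0, 0, 0], "gripper": 0}, {"travel": [0.01, 0.08, 0.18], "angular": [0, 0, -0.063], "gripper": 0}, {"travel": [0.02, 0.15, 0.18], "angular": [0, 0, -0.063], "gripper": 0}, {"travel": [0.03, 0.23, 0.18], "angular": [0, 0, -0.063], "gripper": 0}, {"travel": [0.04, 0.3, 0.18], "angular": [0, 0, -0.063], "gripper": 0}, {"travel": [0.05, 0.38, 0.18], "angular": [0, 0, -0.063], "gripper": 0}, {"travel": [0.056, 0.45, 0.18], "angular": [0, 0, -0.063], "gripper": 0}, {"travel": [0.0563, 0.5057, 0.18], "angular": [0, 0, -0.063], "gripper": 0}])

```text
t: 5.1
tool_pos: [0.6055, 0.0342, 0.1173]
tool_rot: [-3.097, 0.527, -0.001]
contact_force: [-0.0, -0.4, -1.5]
opening: 0.0095
grip_force: 79.8
```

Request:
step_arm(targets=[{"travel": [0, 0, 0], "angular": [0, 0, 0], "gripper": 0}, {"travel": [0, 0, 0], "angular": [0, 0, 0], "gripper": 0}])

```text
t: 5.3
tool_pos: [0.6053, 0.0322, 0.117]
tool_rot: [3.097, -0.526, 0.0]
contact_force: [0.5, -0.3, -2.8]
opening: 0.0099
grip_force: 79.8
```

Run:
```python
from h import *
d=grab('wrist','w2');t=grab('top','top2');s=grab('side','side2');o=ctrl.get_obs();print(o['tool_pos'],o['tool_rot'],o['opening'],o['contact_force'],o['wrist_torque'])
v=np.hstack([cv2.resize(d['img'][150:450,170:470],(400,400)),cv2.resize(s['img'][150:300,220:370],(400,400))])
cv2.imwrite('pics/v2.png',cv2.convertScaleAbs(v,alpha=1.5)[:,:,::-1])
```

```text
[0.60545996 0.03056642 0.11697839] [ 3.09612252e+00 -5.30612549e-01  3.02225912e-04] 0.010063243254054556 [ 0.56857851  0.15239933 -2.14440462] [-0.00857544 -0.08684369 -0.00205416]
```

View pics/v2.png

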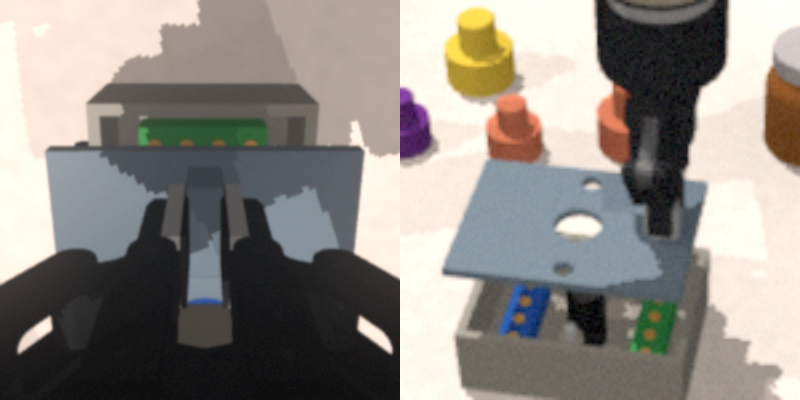

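The right panel (side) shows the plate level above the box, with its centre hole at image (286.7,234.7) and pin holes at (292,218.6) and (281.5,250.5). I'll compare these with the pins in the same camera.

Run:
```python
from h import *
s=load('side2');s0=load('side0');t=load('top2')
H=cv2.cvtColor(s['img'],cv2.COLOR_RGB2HSV);m=((H[...,0]>90)&(H[...,0]<118)&(H[...,1]>32)).astype('u1');m[:200]=0;m[265:]=0;m[:,:230]=0;m[:,345:]=0
cs,h=cv2.findContours(m,cv2.RETR_CCOMP,cv2.CHAIN_APPROX_NONE)
for i,q in enumerate(cs):
    if cv2.contourArea(q)>8 and h[0][i][3]>=0:
        M=cv2.moments(q);uv=(M['m10']/M['m00'],M['m01']/M['m00']);print(cv2.contourArea(q),uv,ray(s,uv,.110))
for uv in((292,218.6),(281.5,250.5)):print(ray(s,uv,.11))
print('pins',ray(s0,(294.3,241.2),.06),ray(s0,(285.2,274.1),.06),'stud',ray(s0,(288.9,248.8),.074))
# top
c=t['img'][180:330,230:380];cv2.imwrite('pics/t2.png',cv2.convertScaleAbs(cv2.resize(c,(600,600),interpolation=cv2.INTER_CUBIC),alpha=1.5)[:,:,::-1])
```

```text
13.0 (268.5, 256.7179487179487) [0.51496174 0.00117808 0.11      ]
31.0 (280.85483870967744, 251.63978494623655) [0.53628608 0.00982065 0.11      ]
184.0 (286.4365942028985, 234.89583333333331) [0.55038966 0.04973285 0.11      ]
32.5 (291.7897435897436, 219.5179487179487) [0.56454562 0.08861446 0.11      ]
[0.5652282  0.09104263 0.11      ]
[0.53765141 0.01238442 0.11      ]
pins [0.56683684 0.08689082 0.06      ] [0.54068064 0.00654065 0.06      ] stud [0.55345862 0.05333033 0.074     ]
```

View pics/t2.png

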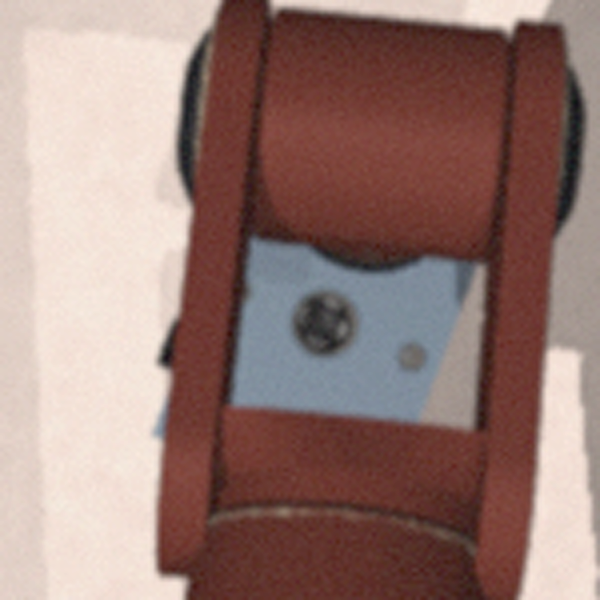

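Run:
```python
from h import *
t=load('top2');g=cv2.cvtColor(t['img'],cv2.COLOR_RGB2HSV)
m=((g[...,0]>90)&(g[...,0]<118)&(g[...,1]>32)).astype('u1')[235:290,285:345]
cs,h=cv2.findContours(m,cv2.RETR_CCOMP,cv2.CHAIN_APPROX_NONE)
for i,q in enumerate(cs):
    A=cv2.contourArea(q)
    if h[0][i][3]>=0 and A>8:
        M=cv2.moments(q);uv=np.array((M['m10']/M['m00'],M['m01']/M['m00']))+(285,235);print(A,uv,ray(t,uv,.110))
print(ray(t,(311.1,260.3),.11),ray(t,(332.6,268.6),.11), 'stud seen', ray(t,(230+322/4-.4,180+322/4-.4),.072))
```

```text
46.0 [332.54347826 268.84782609] [0.5388981  0.00788389 0.11      ]
250.0 [310.91933333 260.39666667] [0.55301856 0.04732699 0.11      ]
[0.55320244 0.04700614 0.11      ] [0.53934774 0.00779405 0.11      ] stud seen [0.55486813 0.04908905 0.072     ]
```

Request:
step_arm(targets=[{"travel": [0.0033, 0.0005, -0.02], "angular": [0, 0, 0], "gripper": 0}, {"travel": [0.0033, 0.0005, -0.04], "angular": [0, 0, 0], "gripper": 0}, {"travel": [0.0033, 0.0005, -0.055], "angular": [0, 0, 0], "gripper": 0}, {"travel": [0.0033, 0.0005, -0.065], "angular": [0, 0, 0], "gripper": 0}, {"travel": [0.0033, 0.0005, -0.075], "angular": [0, 0, 0], "gripper": 0}, {"travel": [0.0033, 0.0005, -0.08], "angular": [0, 0, 0], "gripper": 0}, {"travel": [0.0033, 0.0005, -0.085], "angular": [0, 0, 0], "gripper": 0}, {"travel": [0.0033, 0.0005, -0.085], "angular": [0, 0, 0], "gripper": 0}])

```text
t: 6.25
tool_pos: [0.6073, 0.0321, 0.0657]
tool_rot: [-3.097, 0.528, 0.0]
contact_force: [1.0, 0.3, -1.9]
opening: 0.0094
grip_force: 79.8
```

Request:
step_arm(targets=[{"travel": [0, 0, -0.004], "angular": [0, 0, 0], "gripper": 0}, {"travel": [0, 0, -0.007], "angular": [0, 0, 0], "gripper": 0}, {"travel": [0, 0, -0.009], "angular": [0, 0, 0], "gripper": 0}, {"travel": [0, 0, -0.009], "angular": [0, 0, 0], "gripper": 0}])

```text
t: 6.65
tool_pos: [0.6078, 0.032, 0.0618]
tool_rot: [-3.097, 0.528, -0.001]
contact_force: [-1.9, 0.2, 4.5]
opening: 0.0098
grip_force: 80.7
```

Request:
step_arm(targets=[{"travel": [0, 0, 0], "angular": [0, 0, 0], "gripper": 0.5}, {"travel": [0, 0, 0], "angular": [0, 0, 0], "gripper": 0.5}, {"travel": [0, 0, 0], "angular": [0, 0, 0], "gripper": 0.5}, {"travel": [0, 0, 0.03], "angular": [0, 0, 0], "gripper": 0.5}, {"travel": [0, 0, 0.1], "angular": [0, 0, 0], "gripper": 0.6}, {"travel": [0, 0, 0.18], "angular": [0, 0, 0], "gripper": 0.8}, {"travel": [-0.06, 0.05, 0.2], "angular": [0, 0, 0], "gripper": 0.8}, {"travel": [-0.1, 0.13, 0.2], "angular": [0, 0, 0], "gripper": 0.8}, {"travel": [-0.12, 0.21, 0.2], "angular": [0, 0, 0], "gripper": 0.8}, {"travel": [-0.135, 0.29, 0.2], "angular": [0, 0, 0], "gripper": 0.8}])

```text
t: 7.65
tool_pos: [0.5258, 0.2055, 0.181]
tool_rot: [-3.096, 0.53, -0.002]
contact_force: [0.3, -0.6, -0.6]
opening: 0.0686
grip_force: 0.0
```

Run:
```python
from h import *
d=grab('wrist','w3');t=grab('top','top3');s=grab('side','side3');o=ctrl.get_obs();print(o['tool_pos'],o['tool_rot'])
v=np.hstack([cv2.resize(d['img'],(540,405)),cv2.resize(s['img'][190:310,230:345],(260,405))])
cv2.imwrite('pics/v3.png',cv2.convertScaleAbs(v,alpha=1.4)[:,:,::-1])
for dd,n in((d,'wrist'),(t,'top'),(s,'side')):
    H=cv2.cvtColor(dd['img'],cv2.COLOR_RGB2HSV);k=((H[...,0]<11)&(H[...,1]>105)).astype('u1');n_,l,st,ce=cv2.connectedComponentsWithStats(k)
    print(n,[(list(st[i]),ce[i].round(1),ray(dd,(st[i][0]+st[i][2]/2-.5,st[i][1]+st[i][3]/2-.5),.024).round(4)) for i in range(1,n_) if st[i][4]>150 and st[i][4]<6000])
```

```text
[0.5258789  0.20650132 0.18048424] [-3.09804683e+00  5.21065471e-01 -1.50087482e-04]
wrist [([np.int32(183), np.int32(113), np.int32(74), np.int32(71), np.int32(4041)], array([219. , 147.8]), array([0.6178, 0.2653, 0.024 ])), ([np.int32(231), np.int32(225), np.int32(49), np.int32(48), np.int32(1797)], array([255.3, 248.7]), array([0.5261, 0.2711, 0.024 ]))]
top []
side [([np.int32(46), np.int32(0), np.int32(232), np.int32(54), np.int32(4154)], array([181.9,  17.8]), array([0.2821, 1.2286, 0.024 ])), ([np.int32(133), np.int32(50), np.int32(30), np.int32(21), np.int32(388)], array([147.3,  60.4]), array([0.2505, 0.9848, 0.024 ])), ([np.int32(294), np.int32(177), np.int32(27), np.int32(35), np.int32(718)], array([307. , 194.9]), array([0.6158, 0.2679, 0.024 ])), ([np.int32(253), np.int32(185), np.int32(20), np.int32(27), np.int32(419)], array([262.3, 199.4]), array([0.5231, 0.2707, 0.024 ])), ([np.int32(0), np.int32(292), np.int32(33), np.int32(80), np.int32(1577)], array([ 13.3, 328. ]), array([ 0.0907, -0.0145,  0.024 ]))]
```

View pics/v3.png

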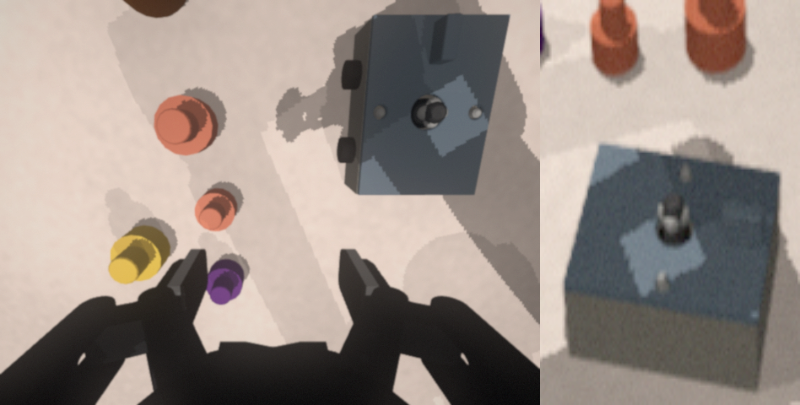

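The composite shows the cover seated flat with both pins and the stud through the holes. The small peach cap is at about wrist pixel (255,249). Next I'll refine its position from its outline in both views.

Run:
```python
from h import *
th=np.linspace(0,6.283,90)
def ring(r,z):return np.c_[r*np.cos(th),r*np.sin(th),0*th+z]
M=np.vstack([ring(.022,0),ring(.022,.024),ring(.012,.024),ring(.012,.046)])
for f,bb in(('w3',(231,225,49,48)),('top0',(186,262,23,22)),('side0',None)):
    d=load(f)
    if bb is None:
        H=cv2.cvtColor(d['img'],cv2.COLOR_RGB2HSV);k=((H[...,0]<11)&(H[...,1]>105)).astype('u1');_,l,st,_=cv2.connectedComponentsWithStats(k);bb=st[l[200,262]][:4];print(bb)
    mc=np.array((bb[0]+bb[2]/2-.5,bb[1]+bb[3]/2-.5));p=np.array([.526,.27,0])
    for _ in range(4):
        q=proj(d,M+p);pc=(q.max(0)+q.min(0))/2
        p=p+(ray(d,mc,.02)-ray(d,pc,.02))
    print(f,p,q.max(0)-q.min(0))
print(ctrl.get_obs()['tool_pos'],ctrl.get_obs()['tool_rot'])
```

```text
w3 [0.52348411 0.27373869 0.        ] [51.19312969 51.69648202]
top0 [0.52608549 0.27074071 0.        ] [24.8430636  22.63491099]
[253 185  20  27]
side0 [0.52291937 0.27698402 0.        ] [21.87673346 27.63884978]
[0.5258789  0.20650132 0.18048424] [-3.09804683e+00  5.21065471e-01 -1.50087482e-04]
```

Request:
step_arm(targets=[{"travel": [-0.002, 0.06, -0.05], "angular": [0, 0, 0], "gripper": 0.6}, {"travel": [-0.002, 0.11, -0.1], "angular": [0, 0, 0], "gripper": 0.6}, {"travel": [-0.002, 0.11, -0.16], "angular": [0, 0, 0], "gripper": 0.6}, {"travel": [-0.002, 0.11, -0.22], "angular": [0, 0, 0], "gripper": 0.6}, {"travel": [-0.002, 0.11, -0.25], "angular": [0, 0, 0], "gripper": 0.6}, {"travel": [-0.002, 0.11, -0.25], "angular": [0, 0, 0], "gripper": 0.6}], squeeze=60)

```text
t: 8.4
tool_pos: [0.5232, 0.2678, 0.0263]
tool_rot: [3.092, -0.53, -0.01]
contact_force: [-0.3, -0.2, 0.4]
opening: 0.051
grip_force: 0.0
```

Run:
```python
from h import *
d=grab('wrist','w4');o=ctrl.get_obs();print(o['tool_pos'],o['contact_force'])
H=cv2.cvtColor(d['img'],cv2.COLOR_RGB2HSV);k=((H[...,0]<11)&(H[...,1]>105)).astype('u1');_,l,st,ce=cv2.connectedComponentsWithStats(k)
print([(st[i],ce[i]) for i in range(1,len(st)) if st[i][4]>300])
for p in([.5245,.272,.046],[.5245,.272,.024]):
  q=proj(d,[[p[0]+.012*np.cos(a),p[1]+.012*np.sin(a),p[2]] for a in np.linspace(0,6.28,60)]);print(q.min(0),q.max(0))
```

```text
[0.52486854 0.26858966 0.02883731] [-0.19672022 -1.67036523  1.2338693 ]
[(array([  166,     2,   154,   167, 20130], dtype=int32), array([242.35295579,  85.41450571])), (array([ 265,  246,   93,  107, 7489], dtype=int32), array([311.39204166, 298.61116304]))]
[281.71709323 300.39980238] [341.31905106 353.26943666]
[286.96269633 278.75804072] [338.67835773 325.70885868]
```

Request:
step_arm(targets=[{"travel": [0.001, 0.005, 0], "angular": [0, 0, 0], "gripper": 0.6}, {"travel": [0.001, 0.005, 0], "angular": [0, 0, 0], "gripper": 0}, {"travel": [0.001, 0.005, 0], "angular": [0, 0, 0], "gripper": 0}, {"travel": [0.001, 0.005, 0], "angular": [0, 0, 0], "gripper": 0}, {"travel": [0.001, 0.005, 0], "angular": [0, 0, 0], "gripper": 0}, {"travel": [0.001, 0.005, 0], "angular": [0, 0, 0], "gripper": 0}])

```text
t: 9.05
tool_pos: [0.5278, 0.2736, 0.0327]
tool_rot: [-3.095, 0.528, -0.005]
contact_force: [0.2, -1.1, 6.1]
opening: 0.0214
grip_force: 58.7
```

Request:
step_arm(targets=[{"travel": [0, 0, 0.06], "angular": [0, 0, 0], "gripper": 0}, {"travel": [0, 0, 0.12], "angular": [0, 0, 0], "gripper": 0}, {"travel": [0, 0, 0.18], "angular": [0, 0, 0], "gripper": 0}, {"travel": [0.02, -0.1, 0.18], "angular": [0, 0, 0], "gripper": 0}, {"travel": [0.03, -0.18, 0.18], "angular": [0, 0, 0], "gripper": 0}, {"travel": [0.04, -0.26, 0.18], "angular": [0, 0, 0], "gripper": 0}, {"travel": [0.05, -0.34, 0.18], "angular": [0, 0, 0], "gripper": 0}, {"travel": [0.053, -0.371, 0.18], "angular": [0, 0, 0], "gripper": 0}, {"travel": [0.053, -0.371, 0.18], "angular": [0, 0, 0], "gripper": 0}, {"travel": [0.053, -0.371, 0.18], "angular": [0, 0, 0], "gripper": 0}])

```text
t: 10.05
tool_pos: [0.5578, 0.0504, 0.1385]
tool_rot: [-3.096, 0.53, 0.0]
contact_force: [0.6, 0.7, -1.4]
opening: 0.0212
grip_force: 58.9
```

Run:
```python
from h import *
s=grab('side','side5');t=grab('top','top5');o=ctrl.get_obs();print(o['tool_pos'],o['tool_rot'],o['contact_force'],o['opening'])
z=o['tool_pos'][2]-.0327;th=np.linspace(0,6.283,90)
R=np.c_[.022*np.cos(th),.022*np.sin(th),0*th];
for n,d in(('side',s),('top',t)):
    H=cv2.cvtColor(d['img'],cv2.COLOR_RGB2HSV);k=((H[...,0]<12)&(H[...,1]>105)&(H[...,2]>70)).astype('u1')
    if n=='side':k[:190]=0
    _,l,st,ce=cv2.connectedComponentsWithStats(k)
    for x in st[1:]:
        if 60<x[4]<1500:
            print(n,x)
            if n=='side' and 255<x[0]+x[2]/2<330:
                mid=x[0]+x[2]/2-.5;bot=x[1]+x[3]-.5
                p=np.array([.5545,.049,z])
                for _ in range(4):
                    q=proj(d,np.vstack([R+p,R+p+[0,0,.024]]));p=p+ray(d,(mid,bot),z)-ray(d,((q.max(0)+q.min(0))[0]/2,q[:,1].max()),z)
                print('cap at',p)
# stud as now seen in side with cover on (earlier side3)
a=load('side3');g=cv2.cvtColor(a['img'],cv2.COLOR_RGB2HSV)
m=((g[...,0]>90)&(g[...,0]<118)&(g[...,1]>32)).astype('u1');m[:220]=0;m[300:]=0;m[:,:230]=0;m[:,345:]=0
cs,h=cv2.findContours(m,cv2.RETR_CCOMP,cv2.CHAIN_APPROX_NONE)
for i,q in enumerate(cs):
    A=cv2.contourArea(q)
    if A>15:
        x,y,w,hh=cv2.boundingRect(q);print(h[0][i][3],A,(x,y,w,hh))
```

```text
[0.55772331 0.05157124 0.13841124] [-3.09673953e+00  5.26715139e-01  4.79130139e-04] [-0.5190226  -1.00627561 -0.84254584] 0.0215946842580193
side [297 190  24  22 462]
cap at [0.60104138 0.13241557 0.10571124]
side [275 218  25  26 426]
cap at [0.55246571 0.05438551 0.10571124]
top [187 211  30  29 654]
top [ 254  233   21  130 1110]
top [ 336  239   19  129 1096]
top [269 325  36  24 317]
-1 3571.5 (241, 233, 94, 53)
0 51.0 (279, 269, 10, 9)
0 230.0 (280, 245, 19, 19)
0 41.5 (290, 237, 9, 8)
```

Request:
step_arm(targets=[{"travel": [0.0015, 0, -0.02], "angular": [0, 0, 0], "gripper": 0}, {"travel": [0.0015, 0, -0.035], "angular": [0, 0, 0], "gripper": 0}, {"travel": [0.0015, 0, -0.045], "angular": [0, 0, 0], "gripper": 0}, {"travel": [0.0015, 0, -0.053], "angular": [0, 0, 0], "gripper": 0}, {"travel": [0.0015, 0, -0.059], "angular": [0, 0, 0], "gripper": 0}, {"travel": [0.0015, 0, -0.059], "angular": [0, 0, 0], "gripper": 0}])

```text
t: 10.75
tool_pos: [0.5585, 0.0506, 0.1024]
tool_rot: [3.097, -0.528, -0.002]
contact_force: [0.5, -0.5, -0.4]
opening: 0.0214
grip_force: 58.9
```

Request:
step_arm(targets=[{"travel": [0, 0, -0.006], "angular": [0, 0, 0], "gripper": 0}, {"travel": [0, 0, -0.011], "angular": [0, 0, 0], "gripper": 0}, {"travel": [0, 0, -0.015], "angular": [0, 0, 0], "gripper": 0}, {"travel": [0, 0, -0.018], "angular": [0, 0, 0], "gripper": 0}, {"travel": [0, 0, -0.018], "angular": [0, 0, 0], "gripper": 0}], squeeze=80)

```text
t: 11.25
tool_pos: [0.5578, 0.0506, 0.0911]
tool_rot: [3.097, -0.529, -0.004]
contact_force: [-0.3, -0.2, -7.1]
opening: 0.0204
grip_force: 78.6
```

Request:
step_arm(targets=[{"travel": [0, 0, -0.004], "angular": [0, 0, 0], "gripper": 0}, {"travel": [0, 0, -0.008], "angular": [0, 0, 0], "gripper": 0}, {"travel": [0, 0, -0.012], "angular": [0, 0, 0], "gripper": 0}, {"travel": [0, 0, -0.016], "angular": [0, 0, 0], "gripper": 0}, {"travel": [0, 0, -0.016], "angular": [0, 0, 0], "gripper": 0}])

```text
t: 11.75
tool_pos: [0.5596, 0.0504, 0.089]
tool_rot: [3.096, -0.528, -0.002]
contact_force: [-18.5, -1.1, 30.6]
opening: 0.0202
grip_force: 82.4
```

Request:
step_arm(targets=[{"travel": [-0.0015, 0, 0.003], "angular": [0, 0, 0], "gripper": 0}, {"travel": [-0.002, 0, 0.005], "angular": [0, 0, 0], "gripper": 0}, {"travel": [-0.002, 0, 0.005], "angular": [0, 0, 0], "gripper": 0}, {"travel": [-0.002, 0, 0.005], "angular": [0, 0, 0], "gripper": 0}])

```text
t: 12.15
tool_pos: [0.559, 0.0505, 0.0889]
tool_rot: [-3.097, 0.528, -0.004]
contact_force: [-6.2, -1.0, 11.8]
opening: 0.0202
grip_force: 80.4
```

Run:
```python
from h import *
s=grab('side','side6');o=ctrl.get_obs();print(o['tool_pos'],o['tool_rot'],o['contact_force'],o['wrist_torque'],o['grip_force'],o['opening'])
H=cv2.cvtColor(s['img'],cv2.COLOR_RGB2HSV);k=((H[...,0]<12)&(H[...,1]>105)&(H[...,2]>70)).astype('u1');k[:215]=0
_,l,st,_=cv2.connectedComponentsWithStats(k);print([x for x in st[1:] if 60<x[4]<1500 and x[0]>200])
th=np.linspace(0,6.283,90);R=np.c_[.022*np.cos(th),.022*np.sin(th),0*th]
for dz in(.056,.06,.064):
    q=proj(s,np.vstack([R+[.554,.0495,dz],R+[.554,.0495,dz+.024]]));print(dz,q.min(0),q.max(0))
```

```text
[0.55901586 0.05047677 0.08886795] [-3.09671317  0.5282551  -0.00379019] [-6.39257643 -0.41042755 11.69218296] [-0.02276329  1.15751605 -0.00784821] 80.39263129234314 0.020318654086090196
[array([277, 239,  25,  26, 405], dtype=int32)]
0.056 [276.65797255 239.24891376] [302.39694152 266.46465241]
0.06 [276.52400791 237.55531351] [302.33095579 264.81397099]
0.064 [276.38934467 235.85302463] [302.26463133 263.15468145]
```

Request:
step_arm(targets=[{"travel": [-0.001, 0, -0.002], "angular": [0, 0, 0], "gripper": 0}, {"travel": [-0.001, 0, -0.002], "angular": [0, 0, 0], "gripper": 0}, {"travel": [-0.001, 0, -0.002], "angular": [0, 0, 0], "gripper": 0}])

```text
t: 12.5
tool_pos: [0.559, 0.0505, 0.0888]
tool_rot: [-3.097, 0.528, -0.005]
contact_force: [-8.7, -0.4, 15.4]
opening: 0.0206
grip_force: 81.0
```

Run:
```python
from h import *
o=ctrl.get_obs();print(o['tool_pos'],o['contact_force'],np.abs(o['dq']).max())
print(ctrl.finish_job())
```

```text
[0.55898586 0.05045716 0.08880216] [-8.72556586 -0.3684248  15.42573782] 0.0012234554265471887
the job is handed in; nothing more can be done
None
```

The job is handed in at about 12.5 s: the cover is seated over its pins and the small peach cap is clicked home, with the gripper still pressing it down at about 15 N; the hand-in gave no verdict.

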